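Set the card press two turns open

ROBOT

A 6-joint arm with a two-finger parallel gripper is mounted at the origin on the work surface. World frame = base frame: x ahead of the robot, y to its left, z up, the work surface at z = 0. Lengths are in m, angles in degrees, forces in N, time in s.
With the tool pointing down it reaches from about 0.4 to 0.825 m from the base axis. Payload 7 kg.
Tool frame: the origin (TCP) lies on the mounting face of the last link; the fingertips stand 178 mm ahead of it and the grasp point (between the pads) lies 159 mm ahead of it; z points along the fingers, y is the direction in which the jaws open and shut (so a half turn about z gives the same grasp; the last joint's range is limited). The gripper opens to 88 mm and grips with 3 to 60 N. Pads are 19 mm wide; open, the fingers measure 130 mm over their backs; the gripper's body (78 mm by 193 mm) begins 47 mm behind the grasp point.
Start: joints at [-57.863, 20.546, 0.682, 0, -70.136, -16.507], TCP at [0.182, -0.65, 0.405] pointing down, gripper open.
Joint ranges: [-176.03, 176.03], [-82.01, 121.73], [-58.28, 71.71], [-173.87, 95.51], [-174.79, -0.11], [-173.66, 173.66]. Speed limits (degrees/s): [136.94, 136.94, 172.46, 180, 180, 180].

INTERFACE

Orientations are given as [roll, pitch, yaw] about the fixed x, y, z axes, in that order (R = Rz(yaw) Ry(pitch) Rx(roll)).
In Python, from plant import r gives the robot as it stands. The module is installed in compiled form; this text tells all that it offers.
- The arm moves only by the tool carry_out, never from a script. Its argument "plan" is a list of rows, each a list of 3 entries, a list of its own where there are three numbers: the shift along the tool's x, y, z in m, then the turn, a rotation vector about the tool's x, y, z in degrees, then the closure in counts, from 0 (fully open) to 255 (shut). In form: [[[x, y, z], [ax, ay, az], hand], ...]. A call has 1 to 12 rows; each row shifts and turns the commanded pose from where the row before left it, along the tool's axes as they then stand; what a row does not reach is not made up. A row lasts 1/12 s, in which the tool goes at most 41.7 mm and 7.16 degrees, less where a joint would pass 70% of its speed; a pose out of reach is approached as far as the arm can. A call is refused whole if a number of a shift passes 0.0417 or a number of a turn 7.16, either way. A call with a gripper value outside its range is refused whole. The fingers move at their own pace and stop on an object; "grip_force" is the grip in N (left out, the last holds). Time passes only in rows, so rows that do not move let the fingers close. It gives the time, the measured TCP pose, the force and the opening at its end, in the units of the state.
- r.get_state(): the state, without advancing time (a new reading comes with each control period).
- r.capture(name): name is "scene" or "side" or "wrist"; returns the picture (420x560x3 uint8, red, green, blue); there is no depth.
- r.get_calibration(name): a dict with "K" (3x3 intrinsics, pixels), "rvec" (rotation vector, rad) and "tvec" (3), from world to camera coordinates, as OpenCV has them. Camera axes: x right, y down, z forward; pixel columns grow to the right and rows downward; lengths in m; the calibration is good to about 2 mm. The wrist camera is an equidistant fisheye: a pixel r from the principal point sees the ray r / f radians off the axis. A picture is of the moment at which its call begins: read the wrist's pose just before it. get_calibration takes no time and is no camera call; for the wrist camera it gives the pose at the moment of the call.
- r.close_job(): hands the job in, once; it reports no verdict.
The state is a dict: "time_s": time; "joints": joint angles; "qd": joint speeds; "joint_torque": joint torques, N m; "tcp_pos": TCP position; "eef_rot": TCP orientation; "contact_force": force on the tool from outside, world axes, zero at the start; "moment": the same for the moment, N m; "gripper_width": finger opening in m.
Only numpy, scipy, OpenCV 4.12 (cv2) and the standard library are available. Lean on these libraries where they do the work, as an engineer would, in place of code of your own. Each camera call takes 0.05 s, during which the arm holds its last target. There are 200 camera calls.

TASK

The empty card press has to be set for the next bundle of cards: take the loose red crank handle out of the wooden tool block and drop it fully home into the brass-lined hole in the rim of the press's handwheel. Wind the wheel clockwise by that handle until the platen is hard down on its stop, then back it off exactly two full turns. Finish while still gripping the handle, home in its hole, so that the wheel is held there ready to clamp; do not disturb the bottles, the tape roll or the awl.

Things in the scene. Friction and masses are not known exactly. Their poses are not given: they have to be found in the camera images.
- handle_grip (a point): middle of the red grip of the loose upright crank handle, on its axis: where to hold it. Grip 24 mm diameter, straight sided from 26 mm below to 26 mm above this point, top 34 mm above. Below it a steel collar, 24 mm diameter, underside 40 mm below this point; then the spigot. 120 g. At the start it stands in an end hole of the tool block, collar on the block's top
- handle_collar (a point): centre of the underside of the handle's collar, the shoulder that seats on the brass boss, 40 mm below the grip's middle. The steel spigot, 10 mm diameter, runs 28 mm down from here, its last 4 mm tapered to 6 mm
- wheel_hole (a point): centre of the mouth (top) of the handle's hole in the wheel rim, 60 mm from the wheel's axis: vertical brass-lined through hole, 12.6 mm diameter, 26 mm deep, in a round boss 31 mm diameter. The handle is home when its collar lies on the boss; it turns freely in the hole. Moves with the wheel
- wheel_axis (a point): point on the vertical axis of the black four-spoked handwheel (150 mm outside diameter), level with the hole's mouth; 218 mm above the desk when closed. Hub nut ends 6 mm above it; nothing of the press stands higher. The wheel sits on the rising screw: up 4 mm for each turn anticlockwise, down 4 mm for each turn clockwise
- wheel (a joint): angle of the handwheel in rad: 0 with the platen hard down on its stop, growing anticlockwise seen from above as the press opens; two turns open is 12.57. Starts between 3 and 8. It stays where it is left; turning it takes about 3 N at the handle
- press: the dark green card press, fixed to the desk: bed 200 x 270 mm (x, y), two columns and a yoke along its y, top of the yoke at 167 mm, nut at 182 mm; origin under its middle, directly below the wheel's axis
- tool_block: pale wooden tool block, fixed, 75 x 215 x 50 mm (x, y, z), z 0 at its foot, origin under its middle; three vertical holes 12.5 mm diameter, 36 mm deep, along its y axis at -75, 0 and +75 mm. Handle and awl stand in the two end holes, either way round
- awl_center (a point): middle of the awl that stands in the other end hole of the block, to be left alone: dark wooden bulb 26 mm diameter, its top 44 mm above the block; this point is 17 mm above the block
- green_bottle_center (a point): middle of a green mist bottle with white cap, 35 mm diameter, 118 mm high, standing on the desk, to be left alone
- orange_bottle_center (a point): middle of an orange mist bottle with white cap, 35 mm diameter, 118 mm high, standing on the desk, to be left alone
- tape_center (a point): middle of a blue tape roll lying on the desk, 70 mm diameter, 25 mm high, to be left alone
Things that resemble listed ones, but are neither listed nor needed, are in the scene too. What is shaped like the part that bears handle_grip but blue is not meant.

How it is judged (in metres and radians):
On the way, in this order (a step that is already met when the one before it is completed fails the run):
1. the handle is home in the wheel's hole, before the wheel is wound down (distance between handle_collar and wheel_hole below 0.005 m and value of joint wheel above 1 rad), for 0.1 s.
2. the wheel is wound down to its stop by the gripped handle (value of joint wheel below 0.08 rad and distance between handle_collar and wheel_hole below 0.01 m and contact force between the fingers and handle above 2 N), for 0.1 s.
At the end, for the whole second after the job is handed in: The wheel stands still two turns (12.57 rad, within 0.2 rad) open from its stop, the handle is in the wheel's hole with its collar within 8 mm of the seat, and the fingers grip the handle with more than 2 N; awl, bottles and tape roll are within 20 mm of where they stood (value of joint wheel between 12.366 and 12.766 rad and velocity of joint wheel between -0.1 and 0.1 rad/s and distance between handle_collar and wheel_hole below 0.008 m and contact force between the fingers and handle above 2 N and angle between awl_center's own z axis and vertical below 0.35 rad and distance of each of awl_center, green_bottle_center, orange_bottle_center, tape_center from where it was at the start of the episode below 0.02 m); the arm keeps its last pose, push and grip.
It fails at once if a bottle, the tape roll or the awl is disturbed (distance of any of awl_center, green_bottle_center, orange_bottle_center, tape_center from where it was at the start of the episode above 0.03 m).
It also fails if it takes over 72 s, if anything falls off the work surface, if the arm or the gripper's body presses on something with over 40 N, if the wrist force passes 120 N, or if a joint passes its speed limit or range.

## Working session

There is one attempt and no reset: what is moved stays moved. The work goes in short steps, Python scripts to look and compute and a tool call to move; the robot and the scene stay as the last step left them, time stands still between calls to the robot, and variables do not carry over. Pictures are saved under pics/ and viewed, about 8 in all and at most 12, crops included, and the job is handed in when it is done.

Besides the shell and the picture viewer there is one more tool, called after "Call:" in YAML: its name, and indented under it one key for each argument. carry_out: Moves the arm, as the interface text tells. Its arguments: {"type":"object","properties":{"plan":{"type":"array","items":{"type":"array"}},"grip_force":{"type":"number"}},"required":["plan"]}

```bash
mkdir -p pics; python3 - <<'E'
from plant import r
import cv2,numpy as np
for n in("scene","side"):
    cv2.imwrite(f"pics/{n}0.png",cv2.cvtColor(r.capture(n),cv2.COLOR_RGB2BGR))
    c=r.get_calibration(n);print(n,c)
print(r.get_state())
E
```

```text
scene {'K': array([[399.64309562,   0.        , 277.26398378],
       [  0.        , 399.64309562, 203.02467838],
       [  0.        ,   0.        ,   1.        ]]), 'rvec': array([ 1.28047932,  2.45864702, -0.74691032]), 'tvec': array([ 0.28469547, -0.28184454,  1.18341684])}
side {'K': array([[394.63493081,   0.        , 276.70189037],
       [  0.        , 394.63493081, 208.69736102],
       [  0.        ,   0.        ,   1.        ]]), 'rvec': array([ 0.65299638, -2.59568555,  1.24290316]), 'tvec': array([0.47399055, 0.24890438, 0.61642414])}
{'time_s': 0.1, 'joints': array([-5.78629081e+01,  2.05868765e+01,  6.37982508e-01, -1.49601818e-02,
       -7.01373440e+01, -1.65073315e+01]), 'qd': array([ 0.00019751, -0.08835689,  0.17326733,  0.01473655,  0.01688347,
       -0.02782146]), 'joint_torque': array([-2.00600945e-03, -5.84162772e+01,  2.93751884e+01,  7.01561853e+00,
        1.01295396e-02, -5.31374019e-05]), 'tcp_pos': array([ 0.1818012 , -0.6498696 ,  0.40382214]), 'eef_rot': array([ 1.79913320e+02, -1.10207515e-02, -1.64375325e+02]), 'contact_force': array([-0.46433808, -0.2407805 ,  0.30854584]), 'moment': array([-8.64655814e-03,  5.71290538e-05, -3.20924705e-02]), 'gripper_width': 0.08739298589268713}
```

View pics/scene0.png

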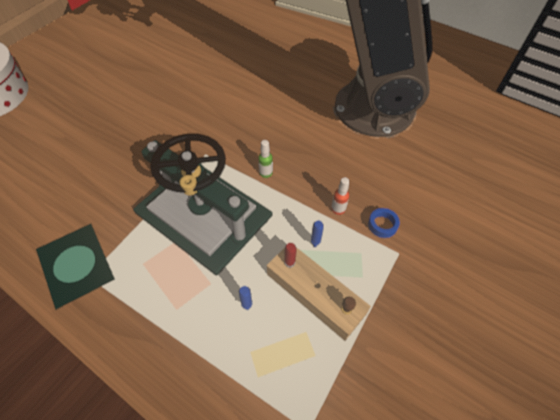

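View pics/side0.png

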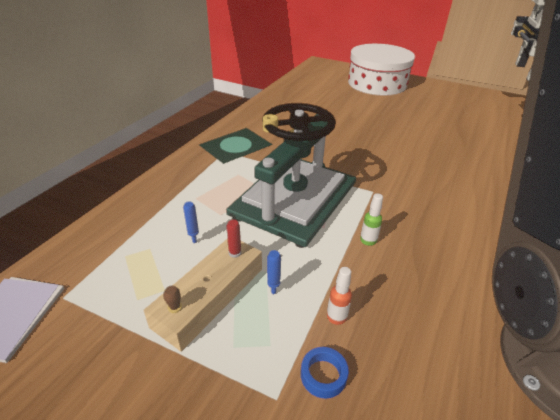

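The red handle is at scene (291,254) / side (234,237). The blue look-alikes are at scene (317,233) and (246,297), and the awl is at scene (349,304). Only the red one stands in a block end hole, so it is the one meant. The wheel hub is at scene (187,157), with its brass boss near (187,183) / side (270,122). I'll enlarge these to confirm.

```bash
cat > h.py <<'E'
import cv2,numpy as np
from plant import r
def P(n):
    c=r.get_calibration(n);R=cv2.Rodrigues(c["rvec"])[0];return c["K"]@np.c_[R,c["tvec"]]
def tri(a,b):
    X=cv2.triangulatePoints(P("scene"),P("side"),np.float64(a).reshape(2,1),np.float64(b).reshape(2,1));X=(X[:3]/X[3]).ravel()
    return X,[np.round(proj(n,X)-p,1) for n,p in(("scene",a),("side",b))]
def proj(n,X):
    q=P(n)@np.r_[X,1];return q[:2]/q[2]
def onz(n,p,z):
    M=P(n);H=np.c_[M[:,0],M[:,1],M[:,2]*z+M[:,3]];q=np.linalg.solve(H,[*p,1]);return q[:2]/q[2]
E
python3 - <<'E'
from h import *
a=cv2.imread("pics/scene0.png");b=cv2.imread("pics/side0.png")
def cr(i,x,y):return cv2.resize(i[y:y+75,x:x+100],(400,300),interpolation=cv2.INTER_CUBIC)
cv2.imwrite("pics/crop.png",np.vstack([np.hstack([cr(a,140,125),cr(b,250,90)]),np.hstack([cr(a,250,225),cr(b,190,205)])]))
for n,p,q in(("grip",(291,254),(234,237)),("hub",(187,157),(299,117)),("boss",(187,183),(270,121)),("awl",(349,304),(172,298)),("green",(266,160),(372,220)),("orange",(341,196),(341,296)),("tape",(384,222),(325,372)),("blue1",(317,233),(274,270)),("blue2",(246,297),(191,220))):
    print(n,*tri(p,q))
E
```

```text
grip [0.57714047 0.08960968 0.09114642] [array([-0.2, -0.6]), array([-0.6,  0.5])]
hub [ 0.57452756 -0.16420643  0.21693031] [array([0.1, 0.7]), array([ 0.5, -0.5])]
boss [ 0.62009306 -0.12413715  0.21336023] [array([0. , 0.2]), array([ 0.1, -0.1])]
awl [0.59599411 0.23816925 0.07602129] [array([-0.1, -0.1]), array([-0.2,  0.1])]
green [ 0.38199777 -0.11507696  0.05771012] [array([-0.1, -0.6]), array([-0.6,  0.5])]
orange [0.36956685 0.09317251 0.05627133] [array([-0.1, -0.3]), array([-0.4,  0.3])]
tape [0.34793079 0.2042445  0.01437579] [array([-0.1, -0.3]), array([-0.5,  0.3])]
blue1 [0.4899566  0.10090506 0.06253379] [array([-0.2, -0.4]), array([-0.4,  0.3])]
blue2 [0.69524274 0.06264131 0.06215696] [array([-0.1, -0.1]), array([-0.1,  0.1])]
```

View pics/crop.png

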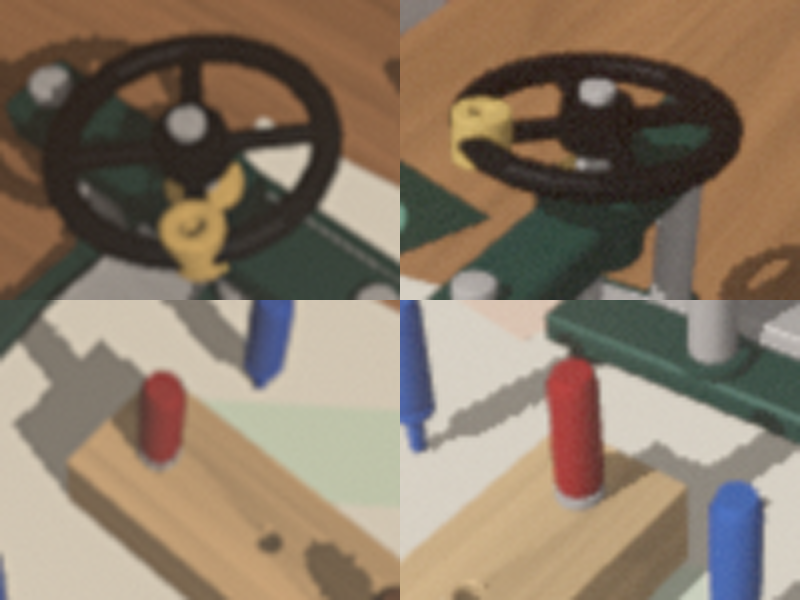

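The crops confirm a red handle with steel collar in the block (grip z 0.091, as expected), 0.15 m from the awl. The brass boss is at the wheel's +x,+y side. I'll rise, square the yaw to 180° and travel over the handle.

Call:
carry_out:
  plan:
    - [[0,0,-0.027],[0,0,5.2],0]
    - [[0,0,-0.027],[0,0,5.2],0]
    - [[0,0,-0.027],[0,0,5.2],0]
    - [[-0.0152,0.0285,0],[0,0,0],0]
    - [[-0.0152,0.0285,0],[0,0,0],0]
    - [[-0.0152,0.0285,0],[0,0,0],0]
    - [[-0.0152,0.0285,0],[0,0,0],0]
    - [[-0.0152,0.0285,0],[0,0,0],0]
    - [[-0.0152,0.0285,0],[0,0,0],0]
    - [[-0.0152,0.0285,0],[0,0,0],0]
    - [[-0.0152,0.0285,0],[0,0,0],0]
    - [[-0.0152,0.0285,0],[0,0,0],0]

```text
time_s: 1.1
tcp_pos: [0.3188, -0.3919, 0.4854]
eef_rot: [180.0, -0.0, -180.0]
contact_force: [0.7, -0.7, 0.5]
gripper_width: 0.0877
```

Call:
carry_out:
  plan:
    - [[-0.0152,0.0285,0],[0,0,0],0]
    - [[-0.0152,0.0285,0],[0,0,0],0]
    - [[-0.0152,0.0285,0],[0,0,0],0]
    - [[-0.0152,0.0285,0],[0,0,0],0]
    - [[-0.0152,0.0285,0],[0,0,0],0]
    - [[-0.0152,0.0285,0],[0,0,0],0]
    - [[-0.0152,0.0285,0],[0,0,0],0]
    - [[-0.0152,0.0285,0],[0,0,0],0]
    - [[-0.0152,0.0285,0],[0,0,0],0]
    - [[-0.0152,0.0285,0],[0,0,0],0]
    - [[-0.0152,0.0285,0],[0,0,0],0]
    - [[0,0,0],[0,0,0],0]

```text
time_s: 2.1
tcp_pos: [0.4875, -0.0763, 0.485]
eef_rot: [180.0, -0.0, -179.8]
contact_force: [0.2, -0.0, -0.4]
gripper_width: 0.0879
```

```bash
python3 - <<'E'
from h import *
c=r.get_calibration("wrist");cv2.imwrite("pics/w0.png",cv2.cvtColor(r.capture("wrist"),cv2.COLOR_RGB2BGR));np.savez("w0.npz",**c)
print(c, r.get_state()["tcp_pos"], -cv2.Rodrigues(c["rvec"])[0].T@c["tvec"])
E
```

```text
{'K': array([[325.1922621 ,   0.        , 282.5283273 ],
       [  0.        , 325.1922621 , 210.32372932],
       [  0.        ,   0.        ,   1.        ]]), 'rvec': array([-2.049911  , -2.0567165 , -0.32325889]), 'tvec': array([ 0.07819629, -0.52738617,  0.31800532])} [ 0.48649731 -0.07771667  0.48496398] [ 0.40460457 -0.07680763  0.46451475]
```

View pics/w0.png

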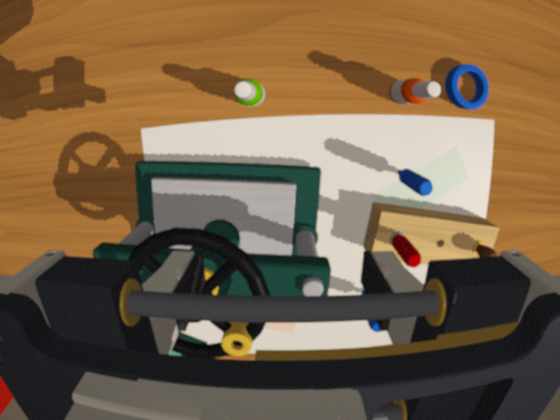

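Call:
carry_out:
  plan:
    - [[-0.015,0.028,0],[0,0,0],0]
    - [[-0.015,0.028,0],[0,0,0],0]
    - [[-0.015,0.028,0],[0,0,0],0]
    - [[-0.015,0.028,0],[0,0,0],0]
    - [[-0.015,0.028,0],[0,0,0],0]
    - [[-0.015,0.028,0.03],[0,0,0],0]
    - [[0,0,0.03],[0,0,0],0]
    - [[0,0,0.03],[0,0,0],0]
    - [[0,0,0],[0,0,0],0]
    - [[0,0,0],[0,0,0],0]

```text
time_s: 2.98
tcp_pos: [0.5745, 0.0861, 0.3962]
eef_rot: [-179.9, -0.2, -180.0]
contact_force: [0.7, -0.1, 1.3]
gripper_width: 0.0879
```

```bash
python3 - <<'E'
from h import *
c=r.get_calibration("wrist");cv2.imwrite("pics/w1.png",cv2.cvtColor(r.capture("wrist"),cv2.COLOR_RGB2BGR));np.savez("w1.npz",**c)
print(r.get_state()["tcp_pos"], -cv2.Rodrigues(c["rvec"])[0].T@c["tvec"])
E
```

```text
[0.57508547 0.08623525 0.39817416] [0.49158597 0.08582328 0.37595499]
```

View pics/w1.png

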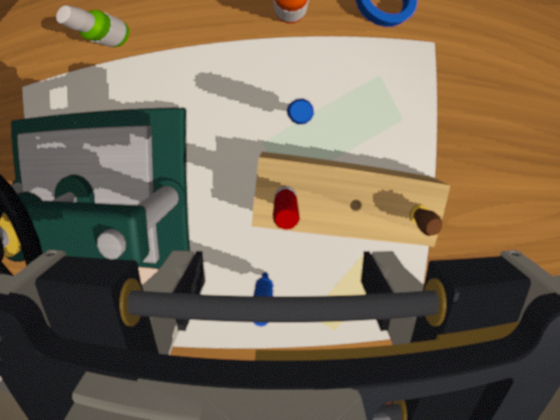

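w1 shows the red handle at (286,210) between the open fingers, with the middle hole at (356,205) and the awl at (428,220). w0 shows the brass boss at (237,344), just beyond the gripper bar.

```bash
cat >> h.py <<'E'
def wz(f,p,z):
    c=np.load(f);K=c["K"];R=cv2.Rodrigues(c["rvec"])[0]
    n=cv2.fisheye.undistortPoints(np.float64([[p]]),K,np.zeros(4)).ravel()
    C=-R.T@c["tvec"];d=R.T@np.r_[n,1];return np.round((C+d*(z-C[2])/d[2])[:2],4)
def wproj(f,X):
    c=np.load(f);return cv2.fisheye.projectPoints(np.float64([[X]]),c["rvec"],c["tvec"],c["K"],np.zeros(4))[0].ravel()
E
python3 - <<'E'
from h import *
im=cv2.imread("pics/w1.png").astype(int);m=(im[...,2]>90)&(im[...,1]<50)&(im[...,0]<50)
n,l,s,c=cv2.connectedComponentsWithStats(m.astype(np.uint8));
for i in range(1,n):
    if s[i,4]>100:print(s[i],c[i])
for z,p in((.124,(287,219)),(.05,(356,205)),(.094,(428,222))):print(p,wz("w1.npz",p,z))
for X in((.577,.0895),(.575,.0875)):
    print([wproj("w1.npz",[*X,z]).round(1) for z in(.05,.064,.124)],[proj(k,[*X,z]).round(1) for k in("scene","side") for z in(.064,.124)])
print("boss",[wz("w0.npz",(237,344),z) for z in(.219,.222)])
print(tri((186.75,156),(299.25,113)),tri((189.25,181.5),(268.75,118)))
E
```

```text
[274 191  25  38 522] [287.64559387 214.09961686]
(287, 219) [0.5795 0.0888]
(356, 205) [0.5897 0.1632]
(428, 222) [0.5936 0.2287]
[array([286.9, 193.1]), array([287. , 196.7]), array([287.8, 216.1])] [array([290.4, 259.2]), array([291.2, 245.8]), array([234.3, 248.4]), array([232.5, 223.5])]
[array([285. , 191.3]), array([285. , 194.8]), array([285.4, 213.8])] [array([290.1, 258. ]), array([291. , 244.6]), array([235.8, 248. ]), array([234.1, 223.2])]
boss [array([ 0.6225, -0.1211]), array([ 0.6199, -0.1205])]
(array([ 0.57529257, -0.16274941,  0.22455968]), [array([-0. , -0.2]), array([-0.2,  0.2])]) (array([ 0.61921444, -0.11692318,  0.22298604]), [array([0. , 0.1]), array([ 0.1, -0.1])])
```

Call:
carry_out:
  plan:
    - [[-0.002,0.001,0.03],[0,0,0],0]
    - [[0,0,0.03],[0,0,0],0]
    - [[0,0,0.03],[0,0,0],0]
    - [[0,0,0.03],[0,0,0],0]
    - [[0,0,0.027],[0,0,0],0]
    - [[0,0,0],[0,0,0],0]
    - [[0,0,0],[0,0,0],0]

```text
time_s: 3.62
tcp_pos: [0.5775, 0.0876, 0.2515]
eef_rot: [-180.0, 0.0, -180.0]
contact_force: [1.1, 0.2, 1.0]
gripper_width: 0.0872
```

```bash
python3 - <<'E'
from h import *
c=r.get_calibration("wrist");cv2.imwrite("pics/w2.png",cv2.cvtColor(r.capture("wrist"),cv2.COLOR_RGB2BGR));np.savez("w2.npz",**c)
s=r.get_state();print(s["tcp_pos"],s["eef_rot"])
x,y,z=s["tcp_pos"];print([wproj("w2.npz",[x,y,h]).round(1) for h in(.064,.09,.124)])
im=cv2.imread("pics/w2.png").astype(int);m=(im[...,2]>90)&(im[...,1]<50)&(im[...,0]<50)
n,l,s,c=cv2.connectedComponentsWithStats(m.astype(np.uint8));
for i in range(1,n):
    if s[i,4]>100:print(s[i],c[i])
E
```

```text
[0.57798453 0.08794716 0.25261996] [ 1.79970223e+02  1.60841941e-01 -1.79956526e+02]
[array([283.8, 259.1]), array([283.9, 282.2]), array([284.2, 323.8])]
[263 323  44  19 639] [284.09233177 330.52738654]
```

View pics/w2.png

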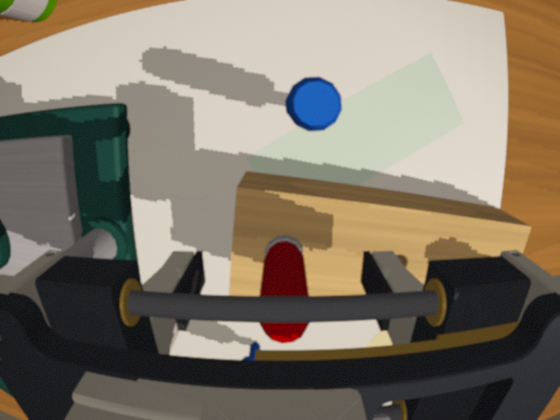

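The handle stands exactly between the fingers laterally (column 284). I'll check the fore-aft offset.

```bash
python3 - <<'E'
from h import *
for x in(.574,.576,.578,.580,.582):
    print(x,wproj("w2.npz",[x-.012,.088,.05]).round(1),wproj("w2.npz",[x-.012,.088,.064]).round(1),wproj("w2.npz",[x+.010,.088,.124]).round(1))
a=cv2.imread("pics/w2.png");print(a[228:252:1,284].tolist());print(a[330:350,284].tolist())
E
```

```text
0.574 [283.9 224.4] [284.  233.3] [284.3 334.9]
0.576 [283.9 227.6] [284.  236.6] [284.2 338.5]
0.578 [283.9 230.7] [283.9 239.9] [284.2 341.9]
0.58 [283.9 233.8] [283.9 243.2] [284.2 345.4]
0.582 [283.9 236.9] [283.9 246.4] [284.2 348.7]
[[66, 102, 128], [64, 99, 126], [61, 99, 125], [60, 96, 122], [62, 97, 123], [61, 95, 121], [62, 89, 112], [68, 84, 100], [78, 82, 88], [82, 82, 87], [92, 93, 97], [98, 100, 105], [88, 86, 102], [57, 59, 91], [28, 26, 86], [0, 0, 81], [4, 0, 81], [6, 1, 83], [18, 12, 85], [9, 8, 85], [0, 0, 83], [9, 8, 85], [0, 2, 83], [6, 0, 83]]
[[3, 0, 110], [2, 2, 110], [8, 0, 111], [0, 0, 109], [5, 0, 110], [11, 4, 114], [8, 0, 134], [0, 0, 162], [0, 0, 172], [0, 0, 174], [0, 0, 172], [18, 16, 172], [83, 90, 181], [148, 160, 198], [183, 197, 211], [195, 208, 216], [194, 208, 216], [193, 207, 215], [191, 204, 212], [171, 186, 195]]
```

Call:
carry_out:
  plan:
    - [[-0.001,0,0.001],[0,0,0],60]
    - [[0,0,0],[0,0,0],120]
    - [[0,0,0],[0,0,0],180]
    - [[0,0,0],[0,0,0],255]
    - [[0,0,0],[0,0,0],255]
    - [[0,0,0],[0,0,0],255]
    - [[0,0,0],[0,0,0],255]
    - [[0,0,0],[0,0,0],255]
  grip_force: 30

```text
time_s: 4.33
tcp_pos: [0.5778, 0.0879, 0.249]
eef_rot: [-180.0, -0.0, -180.0]
contact_force: [0.7, 0.7, 0.1]
gripper_width: 0.0395
```

Call:
carry_out:
  plan:
    - [[0,0,0],[0,0,0],255]
    - [[0,0,0],[0,0,0],255]
    - [[0,0,-0.01],[0,0,0],255]
    - [[0,0,-0.02],[0,0,0],255]
    - [[0,0,-0.03],[0,0,0],255]
    - [[0,0,-0.04],[0,0,0],255]
    - [[0,0,-0.04],[0,0,0],255]
    - [[0,0,-0.04],[0,0,0],255]
    - [[0,0,-0.04],[0,0,0],255]
    - [[0,0,-0.02],[0,0,0],255]
    - [[0,0,0],[0,0,0],255]
    - [[0,0,0],[0,0,0],255]

```text
time_s: 5.33
tcp_pos: [0.5774, 0.0877, 0.491]
eef_rot: [179.9, 0.2, -180.0]
contact_force: [0.1, 0.6, -2.8]
gripper_width: 0.0234
```

Call:
carry_out:
  plan:
    - [[-0.006,-0.0296,0],[0,0,0],255]
    - [[-0.006,-0.0296,0],[0,0,0],255]
    - [[-0.006,-0.0296,0],[0,0,0],255]
    - [[-0.006,-0.0296,0],[0,0,0],255]
    - [[-0.006,-0.0296,0],[0,0,0],255]
    - [[-0.006,-0.0296,0],[0,0,0],255]
    - [[-0.006,-0.0296,0],[0,0,0],255]
    - [[0,0,0],[0,0,0],255]
    - [[0,0,0],[0,0,0],255]

```text
time_s: 6.08
tcp_pos: [0.6197, -0.1209, 0.4868]
eef_rot: [180.0, -0.2, 179.9]
contact_force: [0.2, 1.0, -1.9]
gripper_width: 0.0236
```

```bash
python3 - <<'E'
from h import *
s=r.get_state();print(s["tcp_pos"],s["eef_rot"],s["gripper_width"],s["contact_force"])
c=r.get_calibration("wrist");np.savez("w3.npz",**c)
I={n:cv2.cvtColor(r.capture(n),cv2.COLOR_RGB2BGR) for n in("wrist","scene","side")}
for n in I: cv2.imwrite(f"pics/{n}3.png",I[n])
def cr(i,x,y,k):return cv2.resize(i[y:y+300//k,x:x+400//k],(400,300),interpolation=cv2.INTER_CUBIC)
cv2.imwrite("pics/c3.png",np.vstack([np.hstack([cr(I["scene"],140,125,4),cr(I["side"],230,60,4)]),np.hstack([cr(I["wrist"],180,200,2),cr(I["side"],180,0,2)])]))
x,y,z=s["tcp_pos"]
for h in(.159,.199,.227):print(h,wproj("w3.npz",[x,y,z-h]),*[proj(n,[x,y,z-h]) for n in("scene","side")])
E
```

```text
[ 0.61972063 -0.12087038  0.48683571] [179.99524739  -0.22448699 179.86623082] 0.023577896335083448 [ 0.18310621  1.01977882 -1.88888181]
0.159 [283.16773475 285.10160278] [175.86373209 142.90746115] [269.9482896   63.41842096]
0.199 [283.08360434 251.20586549] [180.65407751 158.48147283] [269.79082595  85.03040268]
0.227 [283.0396676  234.00977841] [183.7453171  168.53147908] [269.6868674   99.29877759]
```

View pics/c3.png

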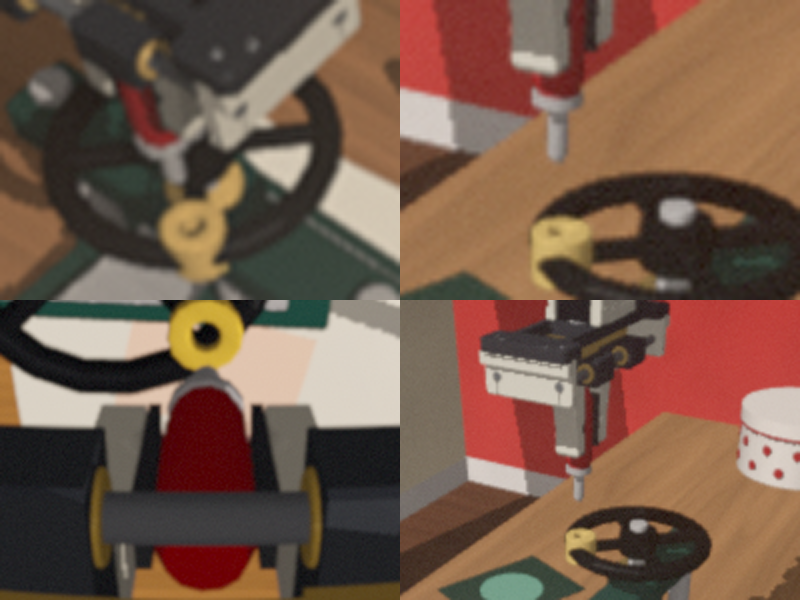

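Side view: the collar and spigot hang straight at about (269,86) and (269,100), as predicted for an unslipped grasp. Wrist view: the boss hole is at (283,216.5), dead ahead of the spigot tip at (283.5,235).

```bash
python3 - <<'E'
from h import *
im=cv2.imread("pics/wrist3.png").astype(int);m=((im[...,2]>150)&(im[...,1]>110)&(im[...,0]<90)).astype(np.uint8);m[:190]=0;m[240:]=0
n,l,s,c=cv2.connectedComponentsWithStats(m)
i=1+s[1:,4].argmax();print(s[i],c[i])
k=(im.sum(2)<200).astype(np.uint8);k[:,:260]=0;k[:,310:]=0;n,l,s,c=cv2.connectedComponentsWithStats(k)
for i in range(1,n):
    if 200<c[i][1]<232 and s[i,4]>20:print("hole",s[i],c[i])
for z in(.219,.2215,.224):print(z,wz("w3.npz",(283,216.5),z))
g=im[205:240,283];print(g.sum(1).tolist())
for x in(.616,.618,.62,.622):print(x,[wproj("w3.npz",[x-d,-.121,.2215]).round(1) for d in(.0063,-.0063)], wproj("w3.npz",[x-.003,-.121,.2585]).round(1))
E
```

```text
[   0  210  186   30 4164] [ 97.28025937 225.95389049]
hole [277 212  13  12 120] [283.15833333 217.60833333]
0.219 [ 0.6209 -0.1209]
0.2215 [ 0.6201 -0.1209]
0.224 [ 0.6192 -0.1209]
[438, 433, 433, 429, 410, 353, 214, 74, 25, 52, 26, 16, 22, 41, 46, 54, 73, 105, 173, 228, 302, 382, 429, 440, 442, 432, 430, 394, 311, 246, 237, 235, 236, 246, 262]
0.616 [array([282.8, 204. ]), array([282.8, 219.1])] [282.8 224.1]
0.618 [array([282.8, 206.4]), array([282.8, 221.5])] [282.8 226.9]
0.62 [array([282.8, 208.9]), array([282.8, 223.8])] [282.8 229.6]
0.622 [array([282.8, 211.3]), array([282.9, 226.2])] [282.8 232.3]
```

The hole is within about 1 mm of the spigot axis, so I'll lower into it while watching the force.

Call:
carry_out:
  plan:
    - [[0,0,0.012],[0,0,0],255]
    - [[0,0,0.012],[0,0,0],255]
    - [[0,0,0.008],[0,0,0],255]
    - [[0,0,0.004],[0,0,0],255]
    - [[0,0,0.003],[0,0,0],255]
    - [[0,0,0.003],[0,0,0],255]
    - [[0,0,0.003],[0,0,0],255]
    - [[0,0,0],[0,0,0],255]

```text
time_s: 6.9
tcp_pos: [0.6194, -0.1197, 0.4438]
eef_rot: [-180.0, -0.1, -180.0]
contact_force: [-2.0, -3.3, -2.6]
gripper_width: 0.023
```

```bash
python3 - <<'E'
from h import *
s=r.get_state();print(s["tcp_pos"],s["eef_rot"],s["gripper_width"],s["contact_force"],s["moment"])
c=r.get_calibration("wrist");np.savez("w4.npz",**c)
I={n:cv2.cvtColor(r.capture(n),cv2.COLOR_RGB2BGR) for n in("wrist","scene","side")}
for n in I: cv2.imwrite(f"pics/{n}4.png",I[n])
def cr(i,x,y,k):return cv2.resize(i[y:y+300//k,x:x+400//k],(400,300),interpolation=cv2.INTER_CUBIC)
cv2.imwrite("pics/c4.png",np.vstack([np.hstack([cr(I["scene"],140,125,4),cr(I["side"],230,60,4)]),np.hstack([cr(I["wrist"],230,190,4),cr(I["side"],250,80,6)])]))
E
```

```text
[ 0.61939229 -0.11968395  0.44379242] [-1.79954336e+02 -8.10547913e-02 -1.79983029e+02] 0.022988875475434482 [-2.01421474 -3.28707811 -2.64895433] [-1.53368618  0.87259935 -0.01705641]
```

View pics/c4.png

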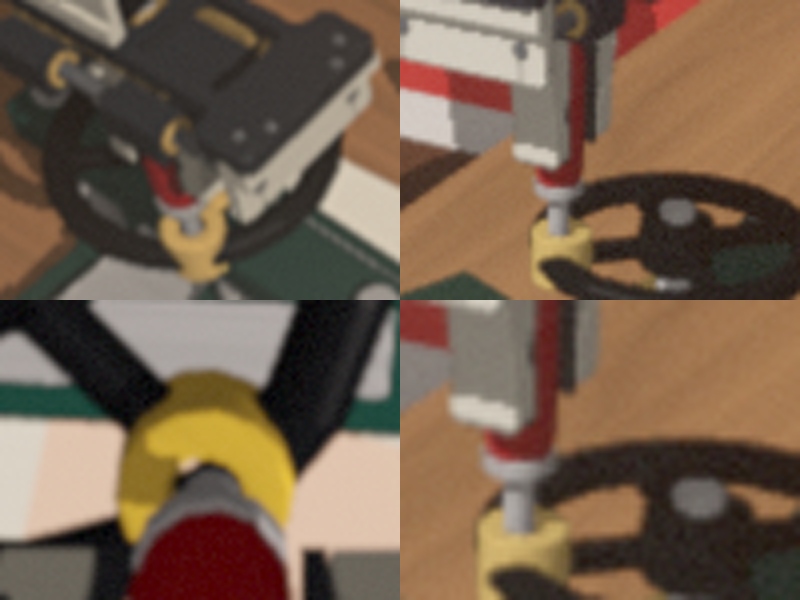

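The spigot has entered the hole about 10 mm. The side load is small and points toward the axis, so I'll shift 1 mm that way and continue down.

Call:
carry_out:
  plan:
    - [[0.001,-0.001,0.003],[0,0,0],255]
    - [[0,0,0.003],[0,0,0],255]
    - [[0,0,0.003],[0,0,0],255]
    - [[0,0,0.003],[0,0,0],255]
    - [[0,0,0.003],[0,0,0],255]
    - [[0,0,0.003],[0,0,0],255]
    - [[0,0,0],[0,0,0],255]
    - [[0,0,0],[0,0,0],255]

```text
time_s: 7.72
tcp_pos: [0.6189, -0.1201, 0.4253]
eef_rot: [180.0, -0.0, -180.0]
contact_force: [-1.7, -2.3, -2.8]
gripper_width: 0.0234
```

Call:
carry_out:
  plan:
    - [[0,0,0.001],[0,0,0],255]
    - [[0,0,0.001],[0,0,0],255]
    - [[0,0,0],[0,0,0],255]

```text
time_s: 7.97
tcp_pos: [0.6189, -0.1203, 0.4241]
eef_rot: [180.0, 0.0, -180.0]
contact_force: [-2.0, -2.8, -0.4]
gripper_width: 0.0236
```

```bash
python3 - <<'E'
from h import *
s=r.get_state();print(s["tcp_pos"],s["contact_force"],s["moment"])
E
```

```text
[ 0.61888593 -0.12027432  0.42407143] [-1.97801557 -2.8208717  -0.39228859] [-0.79415942  0.73377816 -0.00117285]
```

Call:
carry_out:
  plan:
    - [[0,0,0.001],[0,0,0],255]
    - [[0,0,0.001],[0,0,0],255]
    - [[0,0,0],[0,0,0],255]

```text
time_s: 8.22
tcp_pos: [0.6189, -0.1204, 0.4228]
eef_rot: [-180.0, 0.1, -180.0]
contact_force: [-2.5, -2.4, 3.6]
gripper_width: 0.0232
```

Call:
carry_out:
  plan:
    - [[0,0,0.001],[0,0,0],255]
    - [[0,0,0],[0,0,0],255]
    - [[0,0,0],[0,0,0],255]

```text
time_s: 8.47
tcp_pos: [0.619, -0.1205, 0.4227]
eef_rot: [-180.0, 0.1, -180.0]
contact_force: [-3.9, -1.5, 8.5]
gripper_width: 0.0233
```

The collar is seated (Fz rises to 8.5 N at about 5 N/mm). Next I compute arc rows: clockwise, constant yaw, r = 60 mm.

```bash
cat > arc.py <<'E'
import numpy as np,sys
a,b,n=float(sys.argv[1]),float(sys.argv[2]),int(sys.argv[3])
p=np.radians(np.linspace(a,b,n+1));d=.06*np.diff(np.c_[np.cos(p),np.sin(p)],axis=0);dz=-.004*(b-a)/360/n
print(", ".join(f"[[{-x:.4f}, {y:.4f}, {dz:.5f}], [0, 0, 0], 255]" for x,y in d))
E
python3 arc.py 44.5 -40 8; python3 -c "
from plant import r;s=r.get_state();print(s['tcp_pos'],s['contact_force'])"
```

```text
[[-0.0070, -0.0086, 0.00012], [0, 0, 0], 255], [[-0.0053, -0.0097, 0.00012], [0, 0, 0], 255], [[-0.0034, -0.0105, 0.00012], [0, 0, 0], 255], [[-0.0014, -0.0110, 0.00012], [0, 0, 0], 255], [[0.0006, -0.0110, 0.00012], [0, 0, 0], 255], [[0.0026, -0.0107, 0.00012], [0, 0, 0], 255], [[0.0045, -0.0101, 0.00012], [0, 0, 0], 255], [[0.0063, -0.0091, 0.00012], [0, 0, 0], 255]
[ 0.61896023 -0.12045645  0.42274474] [-3.92584689 -1.48030852  8.50294207]
```

Call:
carry_out:
  plan:
    - [[-0.007,-0.0086,0.0001],[0,0,0],255]
    - [[-0.0053,-0.0097,0.0001],[0,0,0],255]
    - [[-0.0034,-0.0105,0.0001],[0,0,0],255]
    - [[-0.0014,-0.011,0.0001],[0,0,0],255]
    - [[0,0,0],[0,0,0],255]
  grip_force: 45

```text
time_s: 8.88
tcp_pos: [0.6355, -0.1617, 0.4223]
eef_rot: [-179.9, -0.0, 180.0]
contact_force: [-7.2, -1.9, 10.7]
gripper_width: 0.0234
```

Call:
carry_out:
  plan:
    - [[0.0006,-0.011,0.0001],[0,0,0],255]
    - [[0.0026,-0.0107,0.0001],[0,0,0],255]
    - [[0.0045,-0.0101,0.0001],[0,0,0],255]
    - [[0.0063,-0.0091,0.0001],[0,0,0],255]
    - [[0,0,0],[0,0,0],255]
    - [[0,0,0],[0,0,0],255]

```text
time_s: 9.38
tcp_pos: [0.6215, -0.2013, 0.4219]
eef_rot: [-180.0, 0.1, -180.0]
contact_force: [-5.9, -0.5, 9.2]
gripper_width: 0.0234
```

```bash
python3 arc.py -40 -116 8
```

```text
[[0.0070, -0.0071, 0.00011], [0, 0, 0], 255], [[0.0081, -0.0058, 0.00011], [0, 0, 0], 255], [[0.0089, -0.0044, 0.00011], [0, 0, 0], 255], [[0.0095, -0.0029, 0.00011], [0, 0, 0], 255], [[0.0099, -0.0013, 0.00011], [0, 0, 0], 255], [[0.0099, 0.0004, 0.00011], [0, 0, 0], 255], [[0.0097, 0.0020, 0.00011], [0, 0, 0], 255], [[0.0093, 0.0036, 0.00011], [0, 0, 0], 255]
```

Call:
carry_out:
  plan:
    - [[0.008,-0.0071,0.0001],[0,0,0],255]
    - [[0.0081,-0.0058,0.0001],[0,0,0],255]
    - [[0.0089,-0.0044,0.0001],[0,0,0],255]
    - [[0.0095,-0.0029,0.0001],[0,0,0],255]
    - [[0.0099,-0.0013,0.0001],[0,0,0],255]
    - [[0.0099,0.0004,0.0001],[0,0,0],255]
    - [[0.0097,0.002,0.0001],[0,0,0],255]
    - [[0.0093,0.0036,0.0001],[0,0,0],255]
    - [[0,0,0],[0,0,0],255]

```text
time_s: 10.13
tcp_pos: [0.5481, -0.216, 0.421]
eef_rot: [180.0, 0.2, -180.0]
contact_force: [-1.1, 3.2, 7.8]
gripper_width: 0.0235
```

```bash
for i in 0 1 2 3 4 5 6 7 8 9 10 11; do python3 arc.py $((-116-14*i)) $((-130-14*i)) 2; done; python3 -c "
from plant import r;s=r.get_state();print(s['tcp_pos'],s['contact_force'])"
```

```text
[[0.0064, 0.0036, 0.00008], [0, 0, 0], 255], [[0.0059, 0.0044, 0.00008], [0, 0, 0], 255]
[[0.0053, 0.0050, 0.00008], [0, 0, 0], 255], [[0.0047, 0.0057, 0.00008], [0, 0, 0], 255]
[[0.0039, 0.0062, 0.00008], [0, 0, 0], 255], [[0.0032, 0.0066, 0.00008], [0, 0, 0], 255]
[[0.0023, 0.0069, 0.00008], [0, 0, 0], 255], [[0.0015, 0.0072, 0.00008], [0, 0, 0], 255]
[[0.0006, 0.0073, 0.00008], [0, 0, 0], 255], [[-0.0003, 0.0073, 0.00008], [0, 0, 0], 255]
[[-0.0012, 0.0072, 0.00008], [0, 0, 0], 255], [[-0.0021, 0.0070, 0.00008], [0, 0, 0], 255]
[[-0.0029, 0.0067, 0.00008], [0, 0, 0], 255], [[-0.0037, 0.0063, 0.00008], [0, 0, 0], 255]
[[-0.0045, 0.0058, 0.00008], [0, 0, 0], 255], [[-0.0051, 0.0052, 0.00008], [0, 0, 0], 255]
[[-0.0057, 0.0046, 0.00008], [0, 0, 0], 255], [[-0.0062, 0.0038, 0.00008], [0, 0, 0], 255]
[[-0.0067, 0.0030, 0.00008], [0, 0, 0], 255], [[-0.0070, 0.0022, 0.00008], [0, 0, 0], 255]
[[-0.0072, 0.0013, 0.00008], [0, 0, 0], 255], [[-0.0073, 0.0004, 0.00008], [0, 0, 0], 255]
[[-0.0073, -0.0004, 0.00008], [0, 0, 0], 255], [[-0.0072, -0.0013, 0.00008], [0, 0, 0], 255]
[ 0.54807863 -0.21596883  0.42099526] [-1.0644485   3.24185475  7.82044101]
```

Call:
carry_out:
  plan:
    - [[0.0064,0.0036,0.0001],[0,0,0],255]
    - [[0.0059,0.0044,0.0001],[0,0,0],255]
    - [[0,0,0],[0,0,0],255]

```text
time_s: 10.38
tcp_pos: [0.5365, -0.2081, 0.4208]
eef_rot: [-180.0, 0.2, -179.9]
contact_force: [0.2, 0.8, 8.5]
gripper_width: 0.0231
```

Call:
carry_out:
  plan:
    - [[0.0053,0.005,0.0001],[0,0,0],255]
    - [[0.0047,0.0057,0.0001],[0,0,0],255]
    - [[0,0,0],[0,0,0],255]

```text
time_s: 10.63
tcp_pos: [0.5265, -0.1975, 0.4207]
eef_rot: [-180.0, 0.2, -179.9]
contact_force: [-0.6, 1.0, 9.1]
gripper_width: 0.0231
```

Call:
carry_out:
  plan:
    - [[0.0039,0.0062,0.0001],[0,0,0],255]
    - [[0.0032,0.0066,0.0001],[0,0,0],255]
    - [[0,0,0],[0,0,0],255]

```text
time_s: 10.88
tcp_pos: [0.5195, -0.1847, 0.4205]
eef_rot: [-179.9, 0.2, -179.9]
contact_force: [-0.6, 1.2, 10.0]
gripper_width: 0.0234
```

Call:
carry_out:
  plan:
    - [[0.0023,0.0069,0.0001],[0,0,0],255]
    - [[0.0015,0.0072,0],[0,0,0],255]
    - [[0,0,0],[0,0,0],255]

```text
time_s: 11.13
tcp_pos: [0.5157, -0.1705, 0.4203]
eef_rot: [-180.0, 0.2, -179.9]
contact_force: [-1.7, 1.7, 10.6]
gripper_width: 0.0235
```

Call:
carry_out:
  plan:
    - [[0.0006,0.0073,0.0001],[0,0,0],255]
    - [[-0.0003,0.0073,0],[0,0,0],255]
    - [[0,0,0],[0,0,0],255]

```text
time_s: 11.38
tcp_pos: [0.5156, -0.1559, 0.4202]
eef_rot: [-180.0, 0.1, -179.9]
contact_force: [-0.7, 2.7, 9.8]
gripper_width: 0.0229
```

Call:
carry_out:
  plan:
    - [[-0.0012,0.0072,0.0001],[0,0,0],255]
    - [[-0.0021,0.007,0],[0,0,0],255]
    - [[0,0,0],[0,0,0],255]

```text
time_s: 11.63
tcp_pos: [0.519, -0.1416, 0.42]
eef_rot: [-180.0, 0.1, -179.9]
contact_force: [-1.6, 1.7, 9.5]
gripper_width: 0.0233
```

Call:
carry_out:
  plan:
    - [[-0.0029,0.0067,0.0001],[0,0,0],255]
    - [[-0.0037,0.0063,0],[0,0,0],255]
    - [[0,0,0],[0,0,0],255]

```text
time_s: 11.88
tcp_pos: [0.5257, -0.1287, 0.4198]
eef_rot: [-180.0, 0.1, -179.9]
contact_force: [-1.6, 2.2, 11.1]
gripper_width: 0.0233
```

Call:
carry_out:
  plan:
    - [[-0.0045,0.0058,0.0001],[0,0,0],255]
    - [[-0.0051,0.0052,0],[0,0,0],255]
    - [[0,0,0],[0,0,0],255]

```text
time_s: 12.13
tcp_pos: [0.5355, -0.1177, 0.4197]
eef_rot: [-180.0, 0.1, -179.9]
contact_force: [-1.2, 1.4, 9.4]
gripper_width: 0.0232
```

Call:
carry_out:
  plan:
    - [[-0.0057,0.0046,0.0001],[0,0,0],255]
    - [[-0.0062,0.0038,0],[0,0,0],255]
    - [[0,0,0],[0,0,0],255]

```text
time_s: 12.38
tcp_pos: [0.5475, -0.1094, 0.4196]
eef_rot: [-180.0, 0.1, -179.9]
contact_force: [-1.0, 0.9, 9.8]
gripper_width: 0.0233
```

Call:
carry_out:
  plan:
    - [[-0.0067,0.003,0.0001],[0,0,0],255]
    - [[-0.007,0.0022,0],[0,0,0],255]
    - [[0,0,0],[0,0,0],255]

```text
time_s: 12.63
tcp_pos: [0.5614, -0.1044, 0.4194]
eef_rot: [-179.9, 0.1, -179.9]
contact_force: [0.5, 0.2, 9.1]
gripper_width: 0.0232
```

Call:
carry_out:
  plan:
    - [[-0.0072,0.0013,0.0001],[0,0,0],255]
    - [[-0.0073,0.0004,0],[0,0,0],255]
    - [[0,0,0],[0,0,0],255]

```text
time_s: 12.88
tcp_pos: [0.5759, -0.1029, 0.4192]
eef_rot: [-179.9, 0.1, -179.9]
contact_force: [0.2, -0.6, 7.7]
gripper_width: 0.0231
```

```bash
for i in 0 1 2 3 4 5 6 7 8 9 10 ; do python3 arc.py $((-270-14*i)) $((-284-14*i)) 2; done
```

```text
[[-0.0073, -0.0004, 0.00008], [0, 0, 0], 255], [[-0.0072, -0.0013, 0.00008], [0, 0, 0], 255]
[[-0.0070, -0.0022, 0.00008], [0, 0, 0], 255], [[-0.0067, -0.0030, 0.00008], [0, 0, 0], 255]
[[-0.0062, -0.0038, 0.00008], [0, 0, 0], 255], [[-0.0057, -0.0046, 0.00008], [0, 0, 0], 255]
[[-0.0051, -0.0052, 0.00008], [0, 0, 0], 255], [[-0.0045, -0.0058, 0.00008], [0, 0, 0], 255]
[[-0.0037, -0.0063, 0.00008], [0, 0, 0], 255], [[-0.0029, -0.0067, 0.00008], [0, 0, 0], 255]
[[-0.0021, -0.0070, 0.00008], [0, 0, 0], 255], [[-0.0012, -0.0072, 0.00008], [0, 0, 0], 255]
[[-0.0003, -0.0073, 0.00008], [0, 0, 0], 255], [[0.0006, -0.0073, 0.00008], [0, 0, 0], 255]
[[0.0015, -0.0072, 0.00008], [0, 0, 0], 255], [[0.0023, -0.0069, 0.00008], [0, 0, 0], 255]
[[0.0032, -0.0066, 0.00008], [0, 0, 0], 255], [[0.0039, -0.0062, 0.00008], [0, 0, 0], 255]
[[0.0047, -0.0057, 0.00008], [0, 0, 0], 255], [[0.0053, -0.0050, 0.00008], [0, 0, 0], 255]
[[0.0059, -0.0044, 0.00008], [0, 0, 0], 255], [[0.0064, -0.0036, 0.00008], [0, 0, 0], 255]
```

Call:
carry_out:
  plan:
    - [[-0.0073,-0.0004,0.0001],[0,0,0],255]
    - [[-0.0072,-0.0013,0.0001],[0,0,0],255]
    - [[0,0,0],[0,0,0],255]

```text
time_s: 13.13
tcp_pos: [0.5904, -0.1049, 0.4191]
eef_rot: [-179.9, 0.1, -179.9]
contact_force: [-0.1, -2.2, 8.4]
gripper_width: 0.0234
```

Call:
carry_out:
  plan:
    - [[-0.007,-0.0022,0.0001],[0,0,0],255]
    - [[-0.0067,-0.003,0.0001],[0,0,0],255]
    - [[0,0,0],[0,0,0],255]

```text
time_s: 13.38
tcp_pos: [0.6038, -0.1104, 0.4189]
eef_rot: [-179.9, 0.1, -180.0]
contact_force: [-0.2, -2.6, 8.9]
gripper_width: 0.0233
```

Call:
carry_out:
  plan:
    - [[-0.0062,-0.0038,0.0001],[0,0,0],255]
    - [[-0.0057,-0.0046,0],[0,0,0],255]
    - [[0,0,0],[0,0,0],255]

```text
time_s: 13.63
tcp_pos: [0.6155, -0.119, 0.4188]
eef_rot: [-179.9, 0.0, -180.0]
contact_force: [-0.7, -3.6, 7.8]
gripper_width: 0.0233
```

Call:
carry_out:
  plan:
    - [[-0.0051,-0.0052,0.0001],[0,0,0],255]
    - [[-0.0045,-0.0058,0.0001],[0,0,0],255]
    - [[0,0,0],[0,0,0],255]

```text
time_s: 13.88
tcp_pos: [0.6248, -0.1301, 0.4186]
eef_rot: [-179.9, 0.0, -180.0]
contact_force: [-2.6, -2.9, 9.6]
gripper_width: 0.0233
```

Call:
carry_out:
  plan:
    - [[-0.0037,-0.0063,0.0001],[0,0,0],255]
    - [[-0.0029,-0.0067,0],[0,0,0],255]
    - [[0,0,0],[0,0,0],255]

```text
time_s: 14.13
tcp_pos: [0.6313, -0.1431, 0.4185]
eef_rot: [-179.9, 0.0, -180.0]
contact_force: [-3.7, -3.2, 9.9]
gripper_width: 0.0231
```

Call:
carry_out:
  plan:
    - [[-0.0021,-0.007,0.0001],[0,0,0],255]
    - [[-0.0012,-0.0072,0],[0,0,0],255]
    - [[0,0,0],[0,0,0],255]

```text
time_s: 14.38
tcp_pos: [0.6344, -0.1572, 0.4183]
eef_rot: [-179.9, 0.0, -180.0]
contact_force: [-3.7, -2.6, 8.1]
gripper_width: 0.0232
```

Call:
carry_out:
  plan:
    - [[-0.0003,-0.0073,0.0001],[0,0,0],255]
    - [[0.0006,-0.0073,0.0001],[0,0,0],255]
    - [[0,0,0],[0,0,0],255]

```text
time_s: 14.63
tcp_pos: [0.6342, -0.1688, 0.4183]
eef_rot: [179.7, 0.1, -179.9]
contact_force: [-3.4, 14.6, 12.8]
gripper_width: 0.0233
```

The wheel lags by 3 mm and the tangential force jumps to 14.6 N, which looks like the stop. I'll confirm with a small extra push.

Call:
carry_out:
  plan:
    - [[0,-0.0025,0],[0,0,0],255]
    - [[0,0,0],[0,0,0],255]
    - [[0,0,0],[0,0,0],255]
    - [[0,0,0],[0,0,0],255]

```text
time_s: 14.97
tcp_pos: [0.6343, -0.1693, 0.4183]
eef_rot: [179.6, 0.1, -179.8]
contact_force: [-5.4, 22.3, 14.2]
gripper_width: 0.0235
```

```bash
python3 - <<'E'
from plant import r;import numpy as np
s=r.get_state();print(s['tcp_pos'],s['eef_rot'],s['contact_force'])
P=np.array([[.6189,-.1203],[.6355,-.1617],[.6215,-.2013],[.5481,-.216],[.5365,-.2081],[.5265,-.1975],[.5195,-.1847],[.5157,-.1705],[.5156,-.1559],[.519,-.1416],[.5257,-.1287],[.5355,-.1177],[.5475,-.1094],[.5614,-.1044],[.5759,-.1029],[.5904,-.1049],[.6038,-.1104],[.6155,-.119],[.6248,-.1301],[.6313,-.1431],[.6344,-.1572],[.6342,-.1688]])
from scipy.optimize import least_squares
f=least_squares(lambda c:np.hypot(*(P-c).T)-.06,[.575,-.163]);c=f.x;print(c,(f.fun*1e3).round(1))
print(np.degrees(np.arctan2(*(P-c).T[::-1])).round(1),np.degrees(np.arctan2(*(s['tcp_pos'][:2]-c)[::-1])))
E
```

```text
[ 0.63427491 -0.16928842  0.41826536] [ 1.79619923e+02  1.42558871e-01 -1.79841930e+02] [-5.37189219 22.34084292 14.23892853]
[ 0.5751046 -0.1627539] [ 1.   0.4  0.3 -0.3 -0.4 -0.3 -0.2 -0.1 -0.1 -0.   0.  -0.   0.1 -0.1
 -0.1 -0.2 -0.3 -0.5 -0.5 -0.5 -0.4 -0.6]
[  44.1    1.   -39.7 -116.9 -130.4 -144.4 -158.5 -172.6  173.4  159.3
  145.4  131.3  117.4  103.2   89.2   75.2   61.3   47.3   33.3   19.3
    5.4   -5.8] -6.301965799171617
```

The stop is confirmed: a further 2.5 mm command gave only 0.5 mm at 22 N, and z fell 4.4 mm over 410°. Fitted axis is (0.5751,-0.1628), with the handle at -6°. I'll now unload and wind back two turns anticlockwise, rising 8 mm.

```bash
python3 arc.py -6 174 12;python3 arc.py 174 354 12
```

```text
[[0.0004, 0.0157, -0.00017], [0, 0, 0], 255], [[0.0044, 0.0150, -0.00017], [0, 0, 0], 255], [[0.0082, 0.0134, -0.00017], [0, 0, 0], 255], [[0.0114, 0.0108, -0.00017], [0, 0, 0], 255], [[0.0138, 0.0075, -0.00017], [0, 0, 0], 255], [[0.0152, 0.0037, -0.00017], [0, 0, 0], 255], [[0.0157, -0.0004, -0.00017], [0, 0, 0], 255], [[0.0150, -0.0044, -0.00017], [0, 0, 0], 255], [[0.0134, -0.0082, -0.00017], [0, 0, 0], 255], [[0.0108, -0.0114, -0.00017], [0, 0, 0], 255], [[0.0075, -0.0138, -0.00017], [0, 0, 0], 255], [[0.0037, -0.0152, -0.00017], [0, 0, 0], 255]
[[-0.0004, -0.0157, -0.00017], [0, 0, 0], 255], [[-0.0044, -0.0150, -0.00017], [0, 0, 0], 255], [[-0.0082, -0.0134, -0.00017], [0, 0, 0], 255], [[-0.0114, -0.0108, -0.00017], [0, 0, 0], 255], [[-0.0138, -0.0075, -0.00017], [0, 0, 0], 255], [[-0.0152, -0.0037, -0.00017], [0, 0, 0], 255], [[-0.0157, 0.0004, -0.00017], [0, 0, 0], 255], [[-0.0150, 0.0044, -0.00017], [0, 0, 0], 255], [[-0.0134, 0.0082, -0.00017], [0, 0, 0], 255], [[-0.0108, 0.0114, -0.00017], [0, 0, 0], 255], [[-0.0075, 0.0138, -0.00017], [0, 0, 0], 255], [[-0.0037, 0.0152, -0.00017], [0, 0, 0], 255]
```

Call:
carry_out:
  plan:
    - [[0,0.0025,0],[0,0,0],255]
    - [[0,0.0025,0],[0,0,0],255]
    - [[0,0,0],[0,0,0],255]

```text
time_s: 15.22
tcp_pos: [0.6343, -0.1672, 0.4182]
eef_rot: [180.0, 0.1, -179.9]
contact_force: [-2.9, 5.6, 10.3]
gripper_width: 0.0237
```

Call:
carry_out:
  plan:
    - [[0.0004,0.0157,-0.00017],[0,0,0],255]
    - [[0.0044,0.015,-0.00017],[0,0,0],255]
    - [[0.0082,0.0134,-0.00017],[0,0,0],255]
    - [[0.0114,0.0108,-0.00017],[0,0,0],255]
    - [[0.0138,0.0075,-0.00017],[0,0,0],255]
    - [[0.0152,0.0037,-0.00017],[0,0,0],255]
    - [[0.0157,-0.0004,-0.00017],[0,0,0],255]
    - [[0.015,-0.0044,-0.00017],[0,0,0],255]
    - [[0.0134,-0.0082,-0.00017],[0,0,0],255]
    - [[0.0108,-0.0114,-0.00017],[0,0,0],255]
    - [[0.0075,-0.0138,-0.00017],[0,0,0],255]
    - [[0.0037,-0.0152,-0.00017],[0,0,0],255]

```text
time_s: 16.22
tcp_pos: [0.5145, -0.1557, 0.4202]
eef_rot: [179.9, 0.2, -179.9]
contact_force: [3.1, 3.6, 6.1]
gripper_width: 0.0231
```

Good: the tool is following and the collar is still loaded (Fz 6 N).

Call:
carry_out:
  plan:
    - [[-0.0004,-0.0157,-0.00017],[0,0,0],255]
    - [[-0.0044,-0.015,-0.00017],[0,0,0],255]
    - [[-0.0082,-0.0134,-0.00017],[0,0,0],255]
    - [[-0.0114,-0.0108,-0.00017],[0,0,0],255]
    - [[-0.0138,-0.0075,-0.00017],[0,0,0],255]
    - [[-0.0152,-0.0037,-0.00017],[0,0,0],255]
    - [[-0.0157,0.0004,-0.00017],[0,0,0],255]
    - [[-0.015,0.0044,-0.00017],[0,0,0],255]
    - [[-0.0134,0.0082,-0.00017],[0,0,0],255]
    - [[-0.0108,0.0114,-0.00017],[0,0,0],255]
    - [[-0.0075,0.0138,-0.00017],[0,0,0],255]
    - [[-0.0037,0.0152,-0.00017],[0,0,0],255]

```text
time_s: 17.22
tcp_pos: [0.6341, -0.1696, 0.4222]
eef_rot: [-179.9, -0.1, 180.0]
contact_force: [-4.9, -4.4, 11.5]
gripper_width: 0.0232
```

Call:
carry_out:
  plan:
    - [[0.0004,0.0157,-0.00017],[0,0,0],255]
    - [[0.0044,0.015,-0.00017],[0,0,0],255]
    - [[0.0082,0.0134,-0.00017],[0,0,0],255]
    - [[0.0114,0.0108,-0.00017],[0,0,0],255]
    - [[0.0138,0.0075,-0.00017],[0,0,0],255]
    - [[0.0152,0.0037,-0.00017],[0,0,0],255]
    - [[0.0157,-0.0004,-0.00017],[0,0,0],255]
    - [[0.015,-0.0044,-0.00017],[0,0,0],255]
    - [[0.0134,-0.0082,-0.00017],[0,0,0],255]
    - [[0.0108,-0.0114,-0.00017],[0,0,0],255]
    - [[0.0075,-0.0138,-0.00017],[0,0,0],255]
    - [[0.0037,-0.0152,-0.00017],[0,0,0],255]

```text
time_s: 18.22
tcp_pos: [0.5144, -0.1558, 0.4242]
eef_rot: [179.9, 0.2, -179.9]
contact_force: [4.3, 4.1, 5.6]
gripper_width: 0.0234
```

Call:
carry_out:
  plan:
    - [[-0.0004,-0.0157,-0.00017],[0,0,0],255]
    - [[-0.0044,-0.015,-0.00017],[0,0,0],255]
    - [[-0.0082,-0.0134,-0.00017],[0,0,0],255]
    - [[-0.0114,-0.0108,-0.00017],[0,0,0],255]
    - [[-0.0138,-0.0075,-0.00017],[0,0,0],255]
    - [[-0.0152,-0.0037,-0.00017],[0,0,0],255]
    - [[-0.0157,0.0004,-0.00017],[0,0,0],255]
    - [[-0.015,0.0044,-0.00017],[0,0,0],255]
    - [[-0.0134,0.0082,-0.00017],[0,0,0],255]
    - [[-0.0108,0.0114,-0.00017],[0,0,0],255]
    - [[-0.0075,0.0138,-0.00017],[0,0,0],255]
    - [[-0.0037,0.0152,-0.00017],[0,0,0],255]

```text
time_s: 19.22
tcp_pos: [0.6341, -0.1698, 0.4262]
eef_rot: [-179.8, -0.1, 180.0]
contact_force: [-4.2, -4.3, 10.2]
gripper_width: 0.0231
```

Call:
carry_out:
  plan:
    - [[0,0.0015,0],[0,0,0],255]
    - [[0,0.0015,0],[0,0,0],255]
    - [[0,0,0],[0,0,0],255]
    - [[0,0,0],[0,0,0],255]
    - [[0,0,0],[0,0,0],255]
    - [[0,0,0],[0,0,0],255]

```text
time_s: 19.72
tcp_pos: [0.634, -0.1662, 0.4262]
eef_rot: [-180.0, 0.1, -180.0]
contact_force: [-0.5, -0.4, 8.8]
gripper_width: 0.0231
```

```bash
python3 - <<'E'
from h import *
s=r.get_state();print(s["time_s"],s["tcp_pos"],s["eef_rot"],s["gripper_width"],s["contact_force"])
print(np.degrees(np.arctan2(s['tcp_pos'][1]+.1628,s['tcp_pos'][0]-.5751)))
I={n:cv2.cvtColor(r.capture(n),cv2.COLOR_RGB2BGR) for n in("wrist","scene","side")}
for n in I: cv2.imwrite(f"pics/{n}5.png",I[n])
def cr(i,x,y,k):return cv2.resize(i[y:y+300//k,x:x+400//k],(400,300),interpolation=cv2.INTER_CUBIC)
cv2.imwrite("pics/c5.png",np.vstack([np.hstack([cr(I["scene"],120,100,1),cr(I["side"],230,60,4)]),np.hstack([cr(I["wrist"],230,190,4),cr(I["side"],140,100,1)])]))
E
```

```text
19.7167 [ 0.63403887 -0.16616082  0.42623686] [-1.79956164e+02  5.26104141e-02 -1.79963722e+02] 0.023113792513622448 [-0.53630226 -0.44674947  8.82615227]
-3.2635955017765
```

View pics/c5.png

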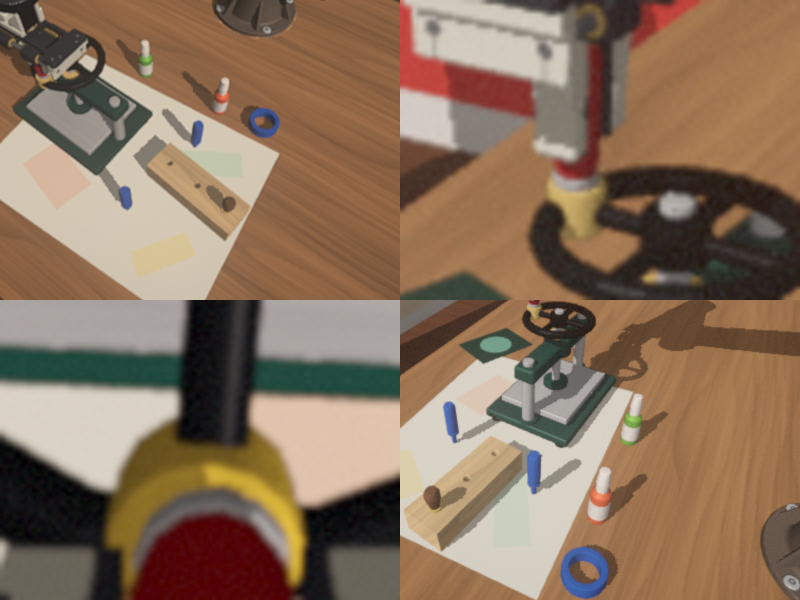

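The last picture shows the collar seated on the boss, the spoke pointing along +x, and the awl, bottles and tape where they stood. The handle is at -3.3°, against about -4 to -6° at the stop. The tool rose 8.0 mm, which is two turns. I'll hand it in.

```bash
python3 -c "
from plant import r
print(r.close_job()); s=r.get_state(); print(s['time_s'],s['tcp_pos'],s['contact_force'],s['gripper_width'])"
```

```text
the job is handed in; nothing more can be done
None
the job is handed in; nothing more can be done
```

I moved the red handle from the tool block into the wheel's brass-lined hole and wound the wheel about 410° clockwise to its stop. I then backed it off two full turns and handed the job in at about 20 s, still gripping the handle; the hand-in gave no verdict.

- **Stop:** the wheel held at 22 N, moving only 0.5 mm for a further 2.5 mm push. The tool had dropped 4.4 mm by then, which fits 410°.
- **Two turns:** the tool rose 8.0 mm. The handle ended at -3.3°, against about -4° to -6° at the stop, so the wheel should be within a few degrees of two turns. Play between spigot and hole adds up to about 2.5° of uncertainty; the allowance is about 11°.
- **Handle:** the last picture shows its collar on the boss. It was pressed down with about 9 N, with the grip set to 45 N.
- **Surroundings:** in the last pictures the awl, bottles and tape roll look unmoved; I did not re-measure their positions.
- **Failed or disagreeing:** no check failed. The handle may sit 1–2 mm lower in the fingers than planned, because it had not been fully gripped when lifting began. The calculated circle fitted the measured path to within 1 mm.

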